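# Roll the grinding jar up the ramp into the jar mill

### The arm

A 6-joint arm with a two-finger parallel gripper is mounted at the origin on a cart in front of the work surface, level with it; the furniture and walls round the work are solid. World frame = base frame: x ahead of the robot, y to its left, z up, the work surface at z = 0. Lengths are in m, angles in rad, forces in N, time in s.
With the tool pointing down it reaches from about 0.325 to 0.85 m from the base axis. Payload 15.5 kg.
Tool frame: the origin (TCP) lies midway between the tips of the shut fingers; the grasp point (between the pads) lies 19 mm behind it; z points along the fingers, y is the direction in which the jaws open and shut (so a half turn about z gives the same grasp; the last joint's range is limited). The gripper opens to 91 mm and grips with 3 to 60 N. Pads are 32 mm wide; open, the fingers measure 118 mm over their backs; the gripper's body (76 mm by 178 mm) begins 60 mm behind the grasp point.
Start: joints at [-1.313, 0.494, 1.345, -0, 1.302, -0.096], TCP at [0.216, -0.587, 0.181] pointing down, gripper open.
Joint ranges: [-2.91, 2.91], [-0.82, 2.16], [0.22, 2.67], [-1.22, 4.37], [0.12, 2.79], [-3.08, 3.08]. Speed limits (rad/s): [1.89, 1.89, 2.57, 3.01, 3.01, 3.01].

### API

Orientations are given as a unit quaternion [x, y, z, w].
In Python, from station import env gives the robot as it stands. The module is installed in compiled form; this text tells all that it offers.
- The arm moves only by the tool arm_command, never from a script. Its argument "series" is a list of rows, each a list of 6 numbers: the shift along the world's x, y, z in m, then the turn, a rotation vector about the world's x, y, z in degrees. In form: [[x, y, z, rx, ry, rz], ...]. A call has exactly 10 rows; each row is the pose to reach, as a shift and turn from the pose commanded when the call began; what a row does not reach only later rows make up. A row lasts 1/8 s, in which the tool goes at most 62.5 mm and 10.7 degrees, less where a joint would pass 70% of its speed; a pose out of reach is approached as far as the arm can. A call with a gripper value outside its range is refused whole. "grip" is the closure, from 0 (fully open) to 1 (shut), set as the call begins (left out, the last holds). The fingers move at their own pace and stop on an object; "newtons" is the grip in N (left out, the last holds). Time passes only in rows, so rows that repeat a pose let the fingers close, or fill a call up. It gives the time, the measured TCP pose, the force and the opening at its end, in the units of the state.
- env.read_state(): the state, without advancing time (a new reading comes with each control period).
- env.get_image(name): name is "scene" or "top" or "wrist"; returns the picture (480x640x3 uint8, blue, green, red); there is no depth.
- env.camera_info(name): a dict with "fov_y" (degrees; the focal length in pixels is half the picture's height over the tangent of half this angle, whatever the lens; pixels are square), "cx", "cy" (the principal point, pixels), "dist_coeffs" ([k1, k2, p1, p2, k3] as OpenCV has them; the pictures are not rectified), "R" (3x3) and "t" (3): a world point X has camera coordinates R X + t. Camera axes: x right, y down, z forward; pixel columns grow to the right and rows downward; lengths in m; the calibration is good to about 2 mm. A picture is of the moment at which its call begins: read the wrist's pose just before it. camera_info takes no time and is no camera call; for the wrist camera it gives the pose at the moment of the call.
- env.hand_in(): hands the job in, once; it reports no verdict.
The state is a dict: "clock": time; "qpos": joint angles; "qd": joint speeds; "tau": joint torques, N m; "position": TCP position; "orientation": TCP orientation; "force": force on the tool from outside, world axes, zero at the start; "moment": the same for the moment, N m; "grip_width": opening from 0.0 (shut) to 1.0 (fully open).
Only numpy, scipy, OpenCV 4.12 (cv2) and the standard library are available. Lean on these libraries where they do the work, as an engineer would, in place of code of your own. Each camera call takes 0.05 s, during which the arm holds its last target. There are 200 camera calls.

### The job

Push the steel grinding jar lying in front of the jar mill up its loading ramp with the fingers until it drops between the two black rollers against the stop. Roll it up slowly, keeping behind it so that it never runs off or rolls back; do not pinch or lift it, and leave the bottle, tin and flask alone. Then draw the fingers clear.

Things in the scene. Friction and masses are not known exactly. Their poses are not given: they have to be found in the camera images.
- jar_mill: bench jar mill with its loading ramp, fixed, 172 mm wide. Origin: middle of the ramp's foot edge, on the bench surface. x points level in the direction that goes up the ramp, y to the left looking up it, z up. The flat ramp rises at 9 degrees from the foot to the rollers. Behind the rollers a grey housing 66 mm high, face at x = 192 mm, with two black rubber stop buffers reaching forward to x = 173 mm
- mill_crest (a point): middle of the top of the first of the two fixed black rollers, where the ramp ends: x = 130, z = 20 mm in the mill's frame; axes as the mill's. Rollers 16 mm thick along y, axes 35 mm apart. Steel guide rods 10 mm thick run along both sides of the ramp, 132 mm apart inside, tops 19 mm above the ramp, flaring outward at the foot from 22 mm before it
- mill_seat (a point): where the jar's centre is when seated between the two rollers, 1 mm short of the stop buffers: x = 147, z = 40 mm in the mill's frame, 5 mm lower than when it passes over the first roller; axes as the mill's
- grinding_jar: closed jar of smooth polished steel (slips easily on the fingers), a plain cylinder 50 mm in diameter, 110 mm long, 0.3 to 0.6 kg, lying on the bench just before the ramp's foot, roughly across the ramp; rolls freely. Origin at its centre (25 mm up), own y along the cylinder's axis; x and z turn as it rolls. Over 0.25 m/s before the first roller counts as run off
- brown_bottle: brown glass bottle 44 mm wide, 78 mm high, standing on the bench; a bystander; origin at the centre of its underside, z up
- weighing_tin: open round steel tin 70 mm wide, 33 mm high, on the bench; a bystander; origin at the centre of its underside, z up
- white_cap_flask: squat flask 59 mm wide with a white cap, 100 mm high, on the bench; a bystander; origin at the centre of its underside, z up
There are look-alikes about, which are no part of the job. Leave any orange or turquoise look-alike of the grinding_jar alone.

How it is judged:
On the way:
1. the jar is on its way up the ramp, between the guides (x of grinding_jar in the frame of jar_mill between 0.03 and 0.128 m and y of grinding_jar in the frame of jar_mill between -0.03 and 0.03 m), for 0.2 s.
At the end, for the whole second after the job is handed in: the jar lies at rest between the two rollers at the stop: its centre within 5 mm of the seat along the ramp's direction, within 20 mm sideways and 4 mm in height, its axis within 0.12 rad of the rollers' (x of grinding_jar in the frame of mill_seat between -0.005 and 0.005 m and y of grinding_jar in the frame of mill_seat between -0.02 and 0.02 m and z of grinding_jar in the frame of mill_seat between -0.004 and 0.003 m and angle between the y axis of grinding_jar and the y axis of jar_mill, either way round below 0.12 rad and linear speed of grinding_jar below 0.02 m/s); the robot touches nothing.
It fails at once if the jar runs off or rolls back (faster than 0.25 m/s before it reaches the rollers) (x of grinding_jar in the frame of jar_mill below 0.126 m and linear speed of grinding_jar above 0.25 m/s).
It fails at once if the jar is lifted (about 12 mm or more) off the bench, ramp or rollers (z of grinding_jar in the frame of jar_mill above 0.058 m or (x of grinding_jar in the frame of jar_mill below 0.07 m and z of grinding_jar in the frame of jar_mill above 0.049 m) or (x of grinding_jar in the frame of jar_mill below 0 m and z of grinding_jar in the frame of jar_mill above 0.038 m)).
It fails at once if the bottle, tin or flask is moved more than 20 mm or tipped (distance of any of brown_bottle, weighing_tin, white_cap_flask from where it was at the start of the episode above 0.02 m or angle between any of brown_bottle, weighing_tin, white_cap_flask's own z axis and vertical above 0.4 rad).
It also fails if it takes over 38 s, if anything falls off the work surface, if the arm or the gripper's body presses on something with over 40 N, if the wrist force passes 120 N, or if a joint passes its speed limit or range.

## Working session

There is one attempt and no reset: what is moved stays moved. The work goes in short steps, Python scripts to look and compute and a tool call to move; the robot and the scene stay as the last step left them, time stands still between calls to the robot, and variables do not carry over. Pictures are saved under pics/ and viewed, about 8 in all and at most 12, crops included, and the job is handed in when it is done.

Besides the shell and the picture viewer there is one more tool, called after "Call:" as a command line: name --pt "numbers of a row" for each row, then --argument value for the rest. arm_command: Moves the arm, as the interface text tells. Its arguments: {"type":"object","properties":{"series":{"type":"array"},"grip":{"type":"number"},"newtons":{"type":"number"}},"required":["series"]}

```bash
mkdir -p pics
python3 - <<'E'
from station import env
import cv2
print(env.read_state())
for n in ("scene","top"):
    cv2.imwrite(f"pics/{n}0.png",env.get_image(n)); i=env.camera_info(n); print(n,i)
E
```

```text
{'clock': 0.0, 'qpos': array([-1.31348538e+00,  4.94211614e-01,  1.34614523e+00,  5.03130275e-06,
        1.30248651e+00, -9.55185204e-02]), 'qd': array([-0.00036101,  0.00061818,  0.00211411,  0.00096481, -0.00187651,
       -0.00182156]), 'tau': array([-6.00547297e-03, -8.78856754e+01, -3.81859803e+01,  7.04634609e-02,
        5.34229260e-02, -1.13431863e-04]), 'position': array([ 0.21585625, -0.58608675,  0.17991584]), 'orientation': array([ 9.84479162e-01,  1.75500397e-01, -4.81160518e-05, -6.23501584e-04]), 'force': array([-0.10384046, -0.03603316, -0.39341941]), 'moment': array([-0.02265999,  0.02798642,  0.02492049]), 'grip_width': 1.001165935566313}
scene {'fov_y': 52.54854860951102, 'cx': 316.9399564664187, 'cy': 243.16027338069208, 'dist_coeffs': array([-0.07797209,  0.        ,  0.        ,  0.        ,  0.        ]), 'R': array([[-0.66598067, -0.74592739,  0.00787881],
       [-0.52622875,  0.46229038, -0.71370225],
       [ 0.52872776, -0.47945797, -0.70040489]]), 't': array([0.54204858, 0.2127429 , 0.74355346])}
top {'fov_y': 47.46335079874312, 'cx': 312.5663903791842, 'cy': 236.32462915328017, 'dist_coeffs': array([-0.06636264,  0.        ,  0.        ,  0.        ,  0.        ]), 'R': array([[ 0.02738445, -0.9995408 , -0.01297225],
       [-0.99450316, -0.02592986, -0.10144505],
       [ 0.1010621 ,  0.01567896, -0.99475656]]), 't': array([0.24100444, 0.53807565, 1.15917312])}
```

View pics/top0.png

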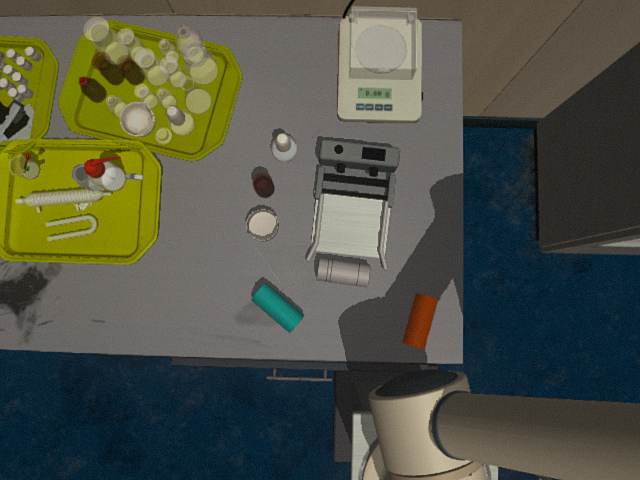

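View pics/scene0.png

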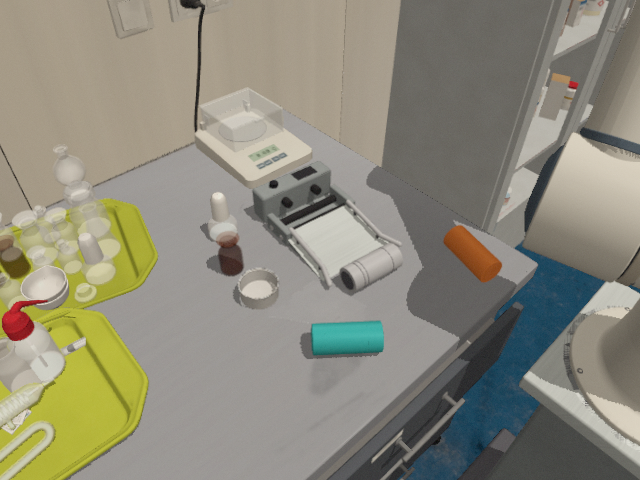

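Top view: the jar is at about px (343,270), with the mill's ramp above it running to (355,190). The tin is at (262,223), the bottle at (263,183), the flask at (284,147), and the look-alikes at (277,306) and (420,320). I'll enlarge the mill area to measure it.

```bash
cat > h.py <<'E'
import numpy as np, cv2
from station import env
def K(i):
    f=240/np.tan(np.radians(i["fov_y"]/2)); return np.array([[f,0,i["cx"]],[0,f,i["cy"]],[0,0,1]])
def cast(i,px,z):
    """pixels -> world points on plane z (scalar or per point)"""
    p=cv2.undistortPoints(np.array(px,float).reshape(-1,1,2),K(i),i["dist_coeffs"])[:,0]
    d=np.c_[p,np.ones(len(p))]@i["R"]; c=-i["R"].T@i["t"]
    return c+d*((np.asarray(z)-c[2])/d[:,2])[:,None]
def proj(i,X):
    r,_=cv2.Rodrigues(i["R"]); return cv2.projectPoints(np.array(X,float).reshape(-1,1,3),r,i["t"],K(i),i["dist_coeffs"])[0][:,0]
E
python3 - <<'E'
import cv2
a=cv2.imread("pics/top0.png")[130:290,300:400]
cv2.imwrite("pics/crop0.png",cv2.resize(a,None,fx=3.75*1,fy=3.75,interpolation=cv2.INTER_CUBIC))
E
```

```text
(no output)
```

View pics/crop0.png

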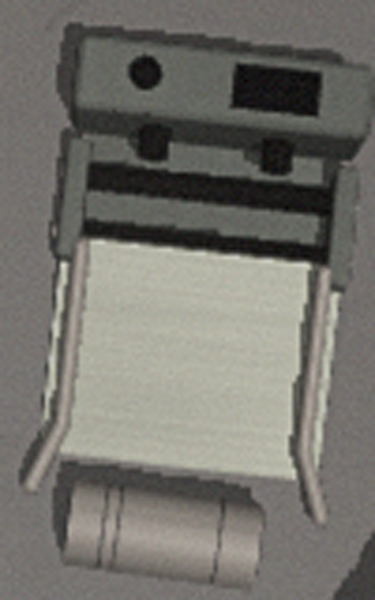

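Run:
```python
from h import *
i=env.camera_info("top"); print("cam",-i["R"].T@i["t"])
P=lambda l:[(x/3.75+300-.37,y/3.75+130-.37) for x,y in l]
n=["footL","footR","rampTopL","rampTopR","rodL_in","rodR_in","hsgL","hsgR","jarTL","jarTR","jarBL","jarBR"]
px=P([(62,458),(297,478),(85,240),(322,262),(80,330),(308,340),(78,112),(355,150),(75,487),(263,505),(68,562),(250,588)])
z=[0,0,.019,.019,.030,.030,.066,.066,.025,.025,.025,.025]
w=cast(i,px,z)
for a,b in zip(n,w): print(a,b.round(4))
f=(w[0]+w[1])/2; t=(w[2]+w[3])/2
print("ramp len",np.linalg.norm((t-f)[:2]))
for a,b in (("foot",(0,1)),("top",(2,3)),("hsg",(6,7)),("jT",(8,9)),("jB",(10,11))):
    d=w[b[0]]-w[b[1]]; print(a,"len",np.linalg.norm(d),"up-dir deg",np.degrees(np.arctan2(-d[0],d[1])))
print("jar c",w[8:].mean(0), "center dir",np.degrees(np.arctan2((t-f)[1],(t-f)[0])))
print("bystanders",cast(i,[(262,222),(263,185),(284,150),(277,306),(420,320)],[.03,.04,.04,.025,.025]).round(3))
```

```text
cam [0.4113697  0.23667137 1.21080655]
footL [0.5001 0.2468 0.    ]
footR [0.4919 0.1074 0.    ]
rampTopL [0.6279 0.2365 0.019 ]
rampTopR [0.6184 0.0966 0.019 ]
rodL_in [0.5728 0.2381 0.03  ]
rodR_in [0.5704 0.1054 0.03  ]
hsgL [0.6934 0.2424 0.066 ]
hsgR [0.6754 0.0841 0.066 ]
jarTL [0.4816 0.2386 0.025 ]
jarTR [0.4741 0.1295 0.025 ]
jarBL [0.4381 0.2415 0.025 ]
jarBR [0.426  0.1362 0.025 ]
ramp len 0.1276164211163275
foot len 0.1396327372571186 up-dir deg -3.3748342737753387
top len 0.14024311140305 up-dir deg -3.8973205164304714
hsg len 0.1593192429918625 up-dir deg -6.5069122490736815
jT len 0.10935123953297851 up-dir deg -3.9689130472026757
jB len 0.10605099657082856 up-dir deg -6.594132919461604
jar c [0.45494452 0.1864656  0.025     ] center dir -4.741325151188869
bystanders [[0.56  0.367 0.03 ]
 [0.64  0.366 0.04 ]
 [0.719 0.323 0.04 ]
 [0.379 0.328 0.025]
 [0.357 0.019 0.025]]
```

Call:
arm_command --pt "0.018 0.049 0.002 0 0 -2.5" --pt "0.037 0.097 0.004 0 0 -5" --pt "0.055 0.146 0.006 0 0 -7.5" --pt "0.074 0.194 0.008 0 0 -10" --pt "0.092 0.243 0.01 0 0 -12.5" --pt "0.11 0.292 0.012 0 0 -15" --pt "0.129 0.34 0.014 0 0 -17.5" --pt "0.147 0.389 0.016 0 0 -20" --pt "0.166 0.437 0.018 0 0 -22.5" --pt "0.184 0.486 0.02 0 0 -24.7" --grip 0.25 --newtons 20

```text
clock: 1.35
position: [0.4003, -0.0989, 0.2006]
orientation: [0.999, -0.04, 0.0, 0.0]
force: [0.6, -0.5, 0.5]
grip_width: 0.747
```

Call:
arm_command --pt "-0.001 0.04 0 0 0 0" --pt "-0.003 0.08 0 0 0 0" --pt "-0.005 0.12 0 0 0 0" --pt "-0.007 0.16 0 0 0 0" --pt "-0.009 0.2 0 0 0 0" --pt "-0.011 0.24 -0.01 0 0 0" --pt "-0.013 0.27 -0.02 0 0 0" --pt "-0.015 0.288 -0.035 0 0 0" --pt "-0.015 0.288 -0.05 0 0 0" --pt "-0.015 0.288 -0.05 0 0 0"

```text
clock: 2.6
position: [0.3841, 0.1874, 0.1498]
orientation: [0.999, -0.039, -0.001, 0.0]
force: [0.4, -0.2, 1.3]
grip_width: 0.749
```

Run:
```python
from h import *
i=env.camera_info("wrist"); a=env.get_image("wrist"); s=env.read_state(); print(s["position"],s["orientation"])
cv2.imwrite("pics/wrist1.png",a); np.save("w1.npy",i,allow_pickle=True); print(-i["R"].T@i["t"])
cv2.imwrite("pics/top1.png",env.get_image("top"))
```

```text
[0.38461681 0.18735768 0.15039854] [ 9.99234679e-01 -3.91118596e-02 -5.25798765e-04  2.07830874e-04]
[0.46615039 0.1821964  0.35365204]
```

View pics/wrist1.png

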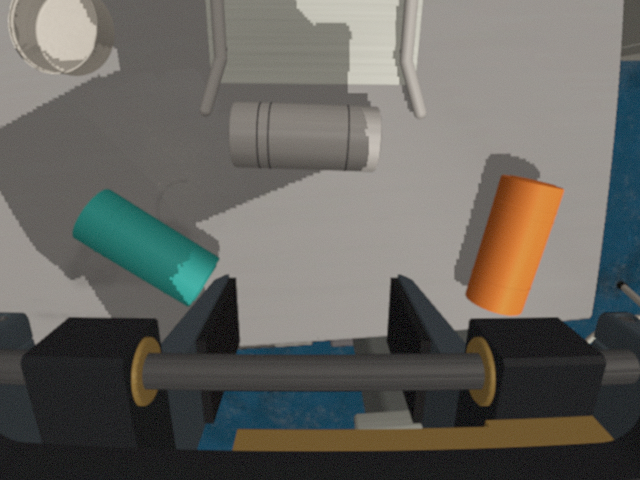

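The wrist view shows the jar from (231,136) to about (374,138), almost parallel to the ramp foot, which runs from (222,83) to (404,83).

Run:
```python
from h import *
i=np.load("w1.npy",allow_pickle=True).item()
w=cast(i,[(222,83),(404,83),(231,135),(381,139),(250,102),(250,169),(350,104),(350,171)],[0,0,.025,.025,.025,.025,.025,.025])
print(w.round(4))
for a,b in((0,1),(2,3)):
    d=w[a]-w[b]; print(np.linalg.norm(d),np.degrees(np.arctan2(-d[0],d[1])),(w[a]+w[b])/2)
```

```text
[[0.5014 0.2529 0.    ]
 [0.4901 0.1053 0.    ]
 [0.4602 0.2459 0.025 ]
 [0.448  0.1297 0.025 ]
 [0.4834 0.2283 0.025 ]
 [0.4328 0.2342 0.025 ]
 [0.4759 0.1524 0.025 ]
 [0.425  0.1552 0.025 ]]
0.14799473940901178 -4.408311430759769 [0.49576178 0.17908363 0.        ]
0.11678034184233489 -5.955544436807151 [0.4540951  0.18778896 0.025     ]
```

Call:
arm_command --pt "0.001 0.001 -0.03 0 0 0" --pt "0.002 0.002 -0.06 0 0 0" --pt "0.003 0.002 -0.09 0 0 0" --pt "0.003 0.002 -0.115 0 0 0" --pt "0.003 0.002 -0.13 0 0 0" --pt "0.003 0.002 -0.138 0 0 0" --pt "0.008 0.0015 -0.138 0 0 0" --pt "0.013 0.001 -0.138 0 0 0" --pt "0.017 0.001 -0.138 0 0 0" --pt "0.02 0.0005 -0.138 0 0 0"

```text
clock: 3.95
position: [0.4056, 0.1881, 0.0128]
orientation: [0.999, -0.039, 0.0, -0.0]
force: [-0.8, -0.7, 0.3]
grip_width: 0.75
```

Call:
arm_command --pt "0.0025 -0.0002 0 0 0 0" --pt "0.005 -0.0004 0 0 0 0" --pt "0.0075 -0.0006 0 0 0 0" --pt "0.01 -0.0008 0 0 0 0" --pt "0.0125 -0.001 0 0 0 0" --pt "0.015 -0.0012 0 0 0 0" --pt "0.0175 -0.0014 0 0 0 0" --pt "0.02 -0.0016 0 0 0 0" --pt "0.0225 -0.0018 0 0 0 0" --pt "0.025 -0.002 0 0 0 0"

```text
clock: 5.2
position: [0.4298, 0.1859, 0.0127]
orientation: [0.999, -0.039, -0.0, 0.0]
force: [-4.5, -1.6, 14.7]
grip_width: 0.749
```

Run:
```python
from h import *
a=env.get_image("wrist"); i=env.camera_info("wrist"); print(env.read_state()["position"])
np.save("w2.npy",i,allow_pickle=True)
cv2.imwrite("pics/wrist2.png",a)
```

```text
[0.43019689 0.18585223 0.01281922]
```

View pics/wrist2.png

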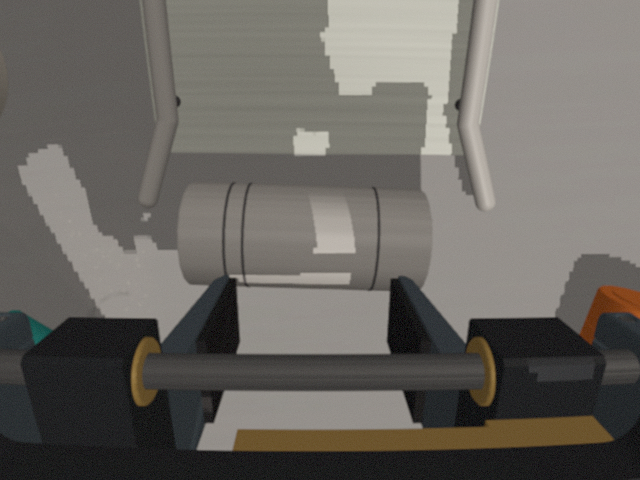

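Run:
```python
from h import *
s=env.read_state(); print(s["force"],s["moment"],s["tau"],s["position"])
i=np.load("w2.npy",allow_pickle=True).item()
w=cast(i,[(173,152),(455,155),(180,233),(431,240),(300,185),(300,286)],[0,0,.025,.025,.025,.025]); print(w.round(4))
print(-i["R"].T@i["t"])
```

```text
[-3.1440044  -1.94331784 13.82335444] [-0.75050435  0.5275151  -0.10693055] [  0.94550382 -66.23645782 -17.38431036   0.42611506  -1.42594066
  -0.13448201] [0.43019689 0.18585223 0.01281922]
[[0.5025 0.2541 0.    ]
 [0.4895 0.1075 0.    ]
 [0.465  0.2488 0.025 ]
 [0.4519 0.1271 0.025 ]
 [0.4835 0.1885 0.025 ]
 [0.4329 0.1929 0.025 ]]
[0.51181791 0.18051536 0.21689282]
```

Run:
```python
from h import *
i=np.load("w2.npy",allow_pickle=True).item()
T=np.array([.4302,.1858]); u=np.array([.997,-.0785]); v=np.array([.0785,.997])
for p in ((238,278),(222,278),(390,278),(404,278)):
  for z in (-.01,.0,.013,.03,.05):
    w=cast(i,[p],z)[0]; print(p,z,"fwd",((w[:2]-T)@u).round(4),"lat",((w[:2]-T)@v).round(4))
print(proj(i,[[*(T+.016*u+.034*v),.0128],[*(T-.016*u+.034*v),.0128],[*(T+.016*u+.034*v),.05]]).round(0))
a=cv2.imread("pics/wrist2.png")[160:300,170:440]
cv2.imwrite("pics/c2.png",cv2.resize(a,None,fx=2.9,fy=2.9,interpolation=cv2.INTER_CUBIC))
```

```text
(238, 278) -0.01 fwd -0.0074 lat 0.0451
(238, 278) 0.0 fwd -0.0035 lat 0.0432
(238, 278) 0.013 fwd 0.0016 lat 0.0407
(238, 278) 0.03 fwd 0.0083 lat 0.0374
(238, 278) 0.05 fwd 0.0162 lat 0.0335
(222, 278) -0.01 fwd -0.0074 lat 0.0547
(222, 278) 0.0 fwd -0.0035 lat 0.0523
(222, 278) 0.013 fwd 0.0016 lat 0.0492
(222, 278) 0.03 fwd 0.0083 lat 0.0452
(222, 278) 0.05 fwd 0.0162 lat 0.0405
(390, 278) -0.01 fwd -0.0074 lat -0.0449
(390, 278) 0.0 fwd -0.0034 lat -0.0429
(390, 278) 0.013 fwd 0.0017 lat -0.0402
(390, 278) 0.03 fwd 0.0083 lat -0.0368
(390, 278) 0.05 fwd 0.0162 lat -0.0327
(404, 278) -0.01 fwd -0.0074 lat -0.0533
(404, 278) 0.0 fwd -0.0035 lat -0.0509
(404, 278) 0.013 fwd 0.0016 lat -0.0478
(404, 278) 0.03 fwd 0.0083 lat -0.0437
(404, 278) 0.05 fwd 0.0162 lat -0.0389
[[249. 252.]
 [252. 308.]
 [237. 278.]]
```

View pics/c2.png

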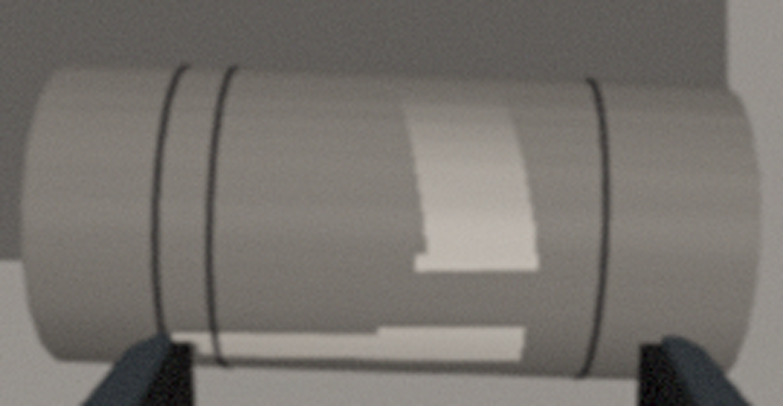

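Run:
```python
from h import *
a=env.get_image("scene"); i=env.camera_info("scene")
print(proj(i,[[.4302,.1858,.0128],[.458,.188,.025],[.446,.185,.0]]))
cv2.imwrite("pics/s2.png",cv2.resize(a[160:340,280:480],None,fx=3.3,fy=3.3,interpolation=cv2.INTER_CUBIC))
```

```text
[[382.00771158 278.24671386]
 [370.58093283 265.72349897]
 [375.26825586 277.80508485]]
```

View pics/s2.png

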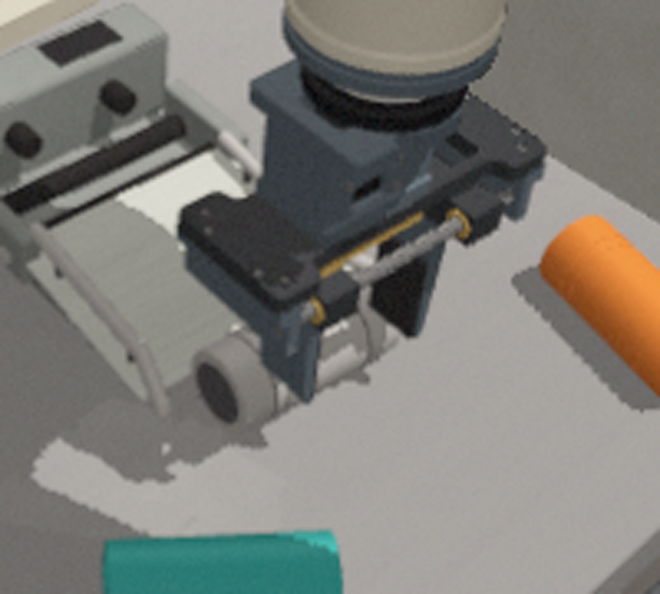

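The TCP reads 13 mm above the bench, but the wrist view, the scene view and the 14 N upward force all put the real fingertips about 34 mm higher. They are resting on the jar's upper rear side. I'll lift off, back away and lower behind the jar.

Call:
arm_command --pt "0 0 0.008 0 0 0" --pt "0 0 0.015 0 0 0" --pt "-0.012 0.001 0.015 0 0 0" --pt "-0.024 0.002 0.015 0 0 0" --pt "-0.033 0.0025 0.015 0 0 0" --pt "-0.033 0.0025 0 0 0 0" --pt "-0.033 0.0025 -0.01 0 0 0" --pt "-0.033 0.0025 -0.018 0 0 0" --pt "-0.033 0.0025 -0.023 0 0 0" --pt "-0.033 0.0025 -0.026 0 0 0"

```text
clock: 6.55
position: [0.397, 0.1885, -0.0137]
orientation: [0.999, -0.039, -0.0, 0.0]
force: [0.3, 0.4, 1.1]
grip_width: 0.75
```

Run:
```python
from h import *
a=env.get_image("wrist"); i=env.camera_info("wrist"); s=env.read_state(); print(s["position"],s["force"],s["moment"])
np.save("w3.npy",i,allow_pickle=True)
cv2.imwrite("pics/w3.png",a); b=env.get_image("scene"); cv2.imwrite("pics/s3.png",b)
c=cv2.resize(b[160:340,280:480],None,fx=2.65,fy=2.65)
cv2.imwrite("pics/both3.png",np.hstack([cv2.resize(a[:, 100:520],None,fx=.64,fy=.99)[:475],np.zeros((475,1,3),np.uint8),c[:475]]))
```

```text
[ 0.39689253  0.18844051 -0.01388335] [-0.26218497  0.02743748 -0.17336424] [-0.03123546  0.06631815 -0.03095386]
```

View pics/both3.png

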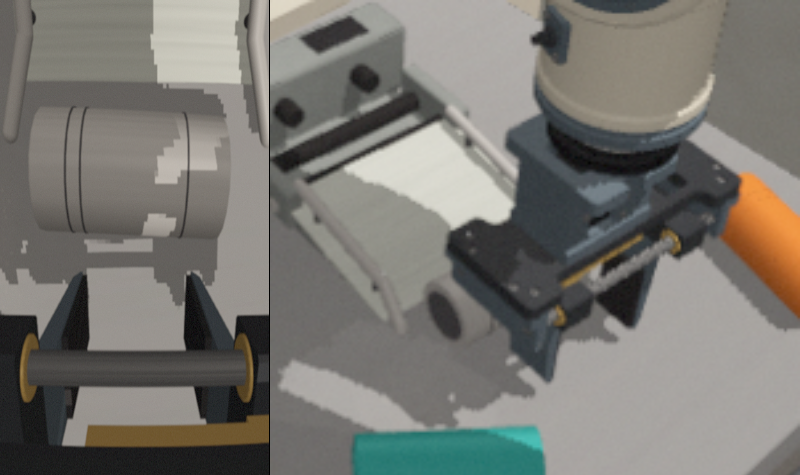

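Run:
```python
from h import *
i=np.load("w3.npy",allow_pickle=True).item(); c=-i["R"].T@i["t"]
def cyl(pt,pb):
    # axis centre x from the two tangent rays, at z=.025
    a,b=cast(i,[pt,pb],.025); th=[np.arctan2(p[0]-c[0],c[2]-.025) for p in(a,b)]
    return c[0]+(c[2]-.025)*np.tan(np.mean(th)), a[:2],b[:2]
print(c)
for X,t,b in((205,109,236),(300,109,238),(380,111,239)): print(cyl((X,t),(X,b)))
print(cast(i,[(147,170),(459,178)],.030))
T=np.array([.3969,.1884]); u=np.array([.997,-.0785]); v=np.array([.0785,.997])
for z in (.01,.015,.02,.025):
    w=cast(i,[(238,278)],z)[0]; print(z,((w[:2]-T)@u).round(4),((w[:2]-T)@v).round(4))
```

```text
[0.47857604 0.18308575 0.19016775]
(np.float64(0.4616795032193841), array([0.48651493, 0.22401116]), array([0.43606419, 0.23150139]))
(np.float64(0.4582230304085138), array([0.48340143, 0.18747722]), array([0.43207703, 0.19190388]))
(np.float64(0.4552583161750139), array([0.48037199, 0.1568231 ]), array([0.42904109, 0.15858052]))
[[0.46571499 0.24890672 0.03      ]
 [0.45302707 0.12743418 0.03      ]]
0.01 0.011 0.0361
0.015 0.0129 0.0351
0.02 0.0149 0.0341
0.025 0.0169 0.0331
```

Call:
arm_command --pt "0 0 -0.003 0 0 0" --pt "0.003 -0.0002 -0.005 0 0 0" --pt "0.006 -0.0004 -0.005 0 0 0" --pt "0.009 -0.0006 -0.005 0 0 0" --pt "0.0115 -0.0008 -0.005 0 0 0" --pt "0.014 -0.001 -0.005 0 0 0" --pt "0.0165 -0.0013 -0.005 0 0 0" --pt "0.019 -0.0015 -0.005 0 0 0" --pt "0.0215 -0.0017 -0.005 0 0 0" --pt "0.024 -0.0019 -0.005 0 0 0"

```text
clock: 7.9
position: [0.4211, 0.1866, -0.0185]
orientation: [0.999, -0.039, -0.0, 0.0]
force: [-0.0, -0.9, -0.1]
grip_width: 0.751
```

Call:
arm_command --pt "0.0025 -0.0002 0 0 0 0" --pt "0.005 -0.0004 0 0 0 0" --pt "0.0075 -0.0006 0 0 0 0" --pt "0.01 -0.0008 0 0 0 0" --pt "0.0125 -0.001 0 0 0 0" --pt "0.015 -0.0012 0 0 0 0" --pt "0.0175 -0.0014 0 0 0 0" --pt "0.02 -0.0016 0 0 0 0" --pt "0.0225 -0.0018 0 0 0 0" --pt "0.025 -0.002 0 0 0 0"

```text
clock: 9.15
position: [0.4461, 0.1846, -0.0185]
orientation: [0.999, -0.039, 0.0, -0.0]
force: [-0.7, -0.1, 0.5]
grip_width: 0.747
```

Run:
```python
from h import *
a=env.get_image("wrist"); i=env.camera_info("wrist"); s=env.read_state(); print(s["position"],s["force"],s["moment"])
np.save("w4.npy",i,allow_pickle=True)
cv2.imwrite("pics/w4.png",a)
```

```text
[ 0.44651983  0.18461148 -0.01845784] [ 0.79837707 -0.63025329  0.80950508] [ 0.03067044  0.00918377 -0.01786468]
```

View pics/w4.png

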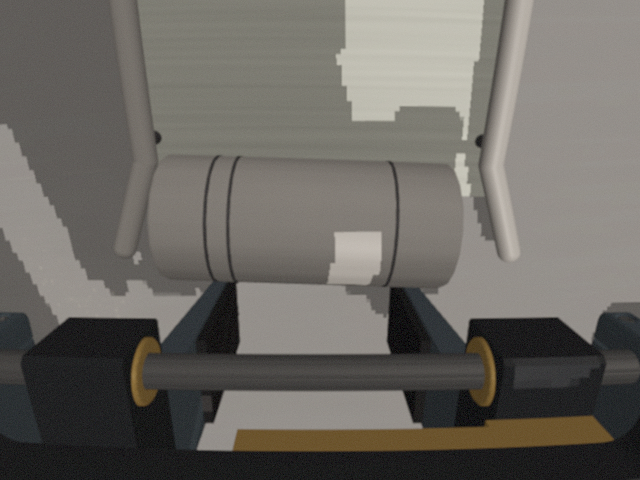

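The jar is now against both fingers, spanning px (150–462, 157–285), and it sits between the guide rods. I'll continue up the ramp.

Call:
arm_command --pt "0.0025 -0.0002 0 0 0 0" --pt "0.005 -0.0004 0 0 0 0" --pt "0.0075 -0.0006 0.0002 0 0 0" --pt "0.01 -0.0008 0.0005 0 0 0" --pt "0.0125 -0.001 0.0009 0 0 0" --pt "0.015 -0.0012 0.0013 0 0 0" --pt "0.0175 -0.0014 0.0017 0 0 0" --pt "0.02 -0.0016 0.0021 0 0 0" --pt "0.0225 -0.0018 0.0025 0 0 0" --pt "0.025 -0.002 0.0029 0 0 0"

```text
clock: 10.45
position: [0.4711, 0.1826, -0.0155]
orientation: [0.999, -0.039, 0.0, -0.0]
force: [-3.6, 0.8, 1.5]
grip_width: 0.755
```

Call:
arm_command --pt "0.0025 -0.0002 0.0004 0 0 0" --pt "0.005 -0.0004 0.0008 0 0 0" --pt "0.008 -0.0006 0.0013 0 0 0" --pt "0.011 -0.0009 0.0018 0 0 0" --pt "0.014 -0.0011 0.0022 0 0 0" --pt "0.017 -0.0013 0.0027 0 0 0" --pt "0.02 -0.0016 0.0032 0 0 0" --pt "0.023 -0.0018 0.0036 0 0 0" --pt "0.026 -0.002 0.0041 0 0 0" --pt "0.029 -0.0023 0.0046 0 0 0"

```text
clock: 11.7
position: [0.5002, 0.1803, -0.011]
orientation: [0.999, -0.039, 0.0, -0.0]
force: [-3.4, 0.3, 1.9]
grip_width: 0.754
```

Call:
arm_command --pt "0.003 -0.0002 0.0005 0 0 0" --pt "0.006 -0.0005 0.001 0 0 0" --pt "0.009 -0.0007 0.0014 0 0 0" --pt "0.012 -0.0009 0.0019 0 0 0" --pt "0.015 -0.0012 0.0024 0 0 0" --pt "0.018 -0.0014 0.0028 0 0 0" --pt "0.021 -0.0016 0.0033 0 0 0" --pt "0.024 -0.0019 0.0038 0 0 0" --pt "0.027 -0.0021 0.0043 0 0 0" --pt "0.03 -0.0024 0.0047 0 0 0"

```text
clock: 12.95
position: [0.5302, 0.1779, -0.0062]
orientation: [0.999, -0.039, 0.0, -0.0]
force: [-2.8, -0.2, 1.8]
grip_width: 0.751
```

Run:
```python
from h import *
a=env.get_image("wrist"); i=env.camera_info("wrist"); s=env.read_state(); print(s["position"],s["force"],s["moment"])
np.save("w5.npy",i,allow_pickle=True)
cv2.imwrite("pics/w5.png",a)
```

```text
[ 0.5307983   0.17790215 -0.00614201] [-1.05079161 -0.71008281  0.8126886 ] [-0.05886872  0.25296495 -0.01326094]
```

View pics/w5.png

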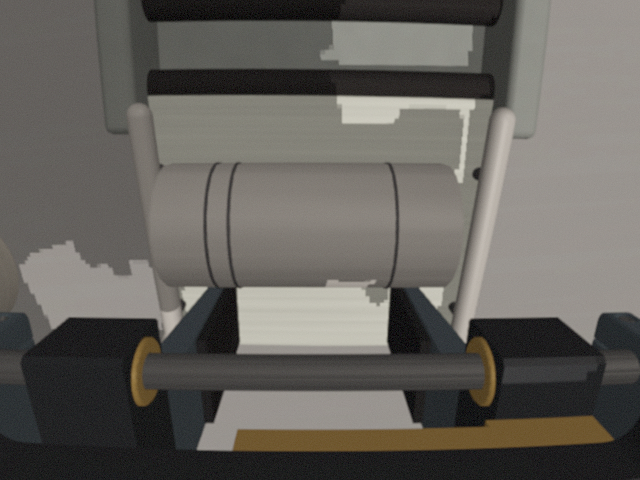

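Call:
arm_command --pt "0.003 -0.0002 0.0005 0 0 0" --pt "0.006 -0.0005 0.001 0 0 0" --pt "0.009 -0.0007 0.0014 0 0 0" --pt "0.012 -0.0009 0.0019 0 0 0" --pt "0.015 -0.0012 0.0024 0 0 0" --pt "0.018 -0.0014 0.0028 0 0 0" --pt "0.021 -0.0016 0.0033 0 0 0" --pt "0.024 -0.0019 0.0038 0 0 0" --pt "0.027 -0.0021 0.0043 0 0 0" --pt "0.03 -0.0024 0.0047 0 0 0"

```text
clock: 14.25
position: [0.5602, 0.1755, -0.0016]
orientation: [0.999, -0.039, 0.0, -0.0]
force: [-2.9, 0.1, 2.3]
grip_width: 0.749
```

Call:
arm_command --pt "0.0025 -0.0002 0.0004 0 0 0" --pt "0.005 -0.0004 0.0008 0 0 0" --pt "0.0075 -0.0006 0.0012 0 0 0" --pt "0.01 -0.0008 0.0016 0 0 0" --pt "0.0125 -0.001 0.002 0 0 0" --pt "0.015 -0.0012 0.0024 0 0 0" --pt "0.0175 -0.0014 0.0027 0 0 0" --pt "0.02 -0.0016 0.003 0 0 0" --pt "0.0225 -0.0018 0.003 0 0 0" --pt "0.025 -0.002 0.003 0 0 0"

```text
clock: 15.5
position: [0.5856, 0.1735, 0.0015]
orientation: [0.999, -0.039, 0.0, -0.0]
force: [-0.1, -0.5, 0.1]
grip_width: 0.752
```

Call:
arm_command --pt "0.0015 -0.0001 0 0 0 0" --pt "0.003 -0.0002 0 0 0 0" --pt "0.0045 -0.0003 0 0 0 0" --pt "0.006 -0.0005 0 0 0 0" --pt "0.0075 -0.0006 0 0 0 0" --pt "0.009 -0.0007 0 0 0 0" --pt "0.01 -0.0008 0 0 0 0" --pt "0.011 -0.0009 0 0 0 0" --pt "0.011 -0.0009 0 0 0 0" --pt "0.011 -0.0009 0 0 0 0"

```text
clock: 16.75
position: [0.5959, 0.1726, 0.0014]
orientation: [0.999, -0.039, -0.0, 0.0]
force: [-0.4, -0.1, 0.7]
grip_width: 0.756
```

Run:
```python
from h import *
a=env.get_image("wrist"); i=env.camera_info("wrist"); s=env.read_state(); print(s["position"],s["force"],s["moment"])
np.save("w6.npy",i,allow_pickle=True)
cv2.imwrite("pics/w6.png",a)
```

```text
[0.59593037 0.17258685 0.00141795] [-0.45942617  0.30996701  0.37965797] [-0.01805239  0.02685595  0.01921491]
```

View pics/w6.png

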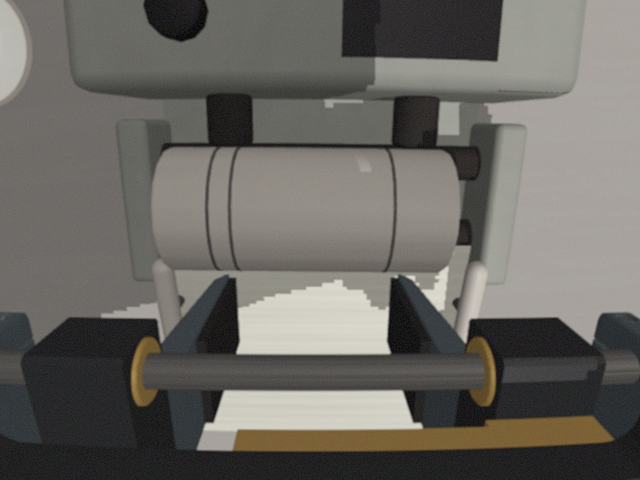

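The jar has dropped between the rollers against the buffers, spanning px (155–458, 147–270) and parallel to them, with the fingers clear of it. I'll back away level and then lift.

Call:
arm_command --pt "-0.005 0.0004 0 0 0 0" --pt "-0.015 0.0012 0 0 0 0" --pt "-0.03 0.0024 0 0 0 0" --pt "-0.05 0.004 0.005 0 0 0" --pt "-0.07 0.0055 0.02 0 0 0" --pt "-0.09 0.007 0.04 0 0 0" --pt "-0.11 0.0085 0.07 0 0 0" --pt "-0.13 0.01 0.1 0 0 0" --pt "-0.14 0.011 0.12 0 0 0" --pt "-0.14 0.011 0.12 0 0 0"

```text
clock: 18.05
position: [0.4553, 0.1839, 0.1225]
orientation: [0.999, -0.039, 0.001, -0.0]
force: [1.5, 0.2, -0.9]
grip_width: 0.748
```

Run:
```python
from h import *
a=env.get_image("wrist"); s=env.read_state(); print(s["clock"],s["position"],s["force"])
b=env.get_image("wrist"); print("wrist diff",cv2.absdiff(cv2.GaussianBlur(a,(7,7),0),cv2.GaussianBlur(b,(7,7),0)).max())
c=env.get_image("scene")
cv2.imwrite("pics/end.png",np.hstack([a[:,120:520],cv2.resize(c[130:310,230:380],None,fx=2.667,fy=2.667)])[:480])
```

```text
18.1 [0.45551769 0.18369071 0.12163516] [-0.25852692  0.24994056  0.00878208]
wrist diff 37
```

View pics/end.png

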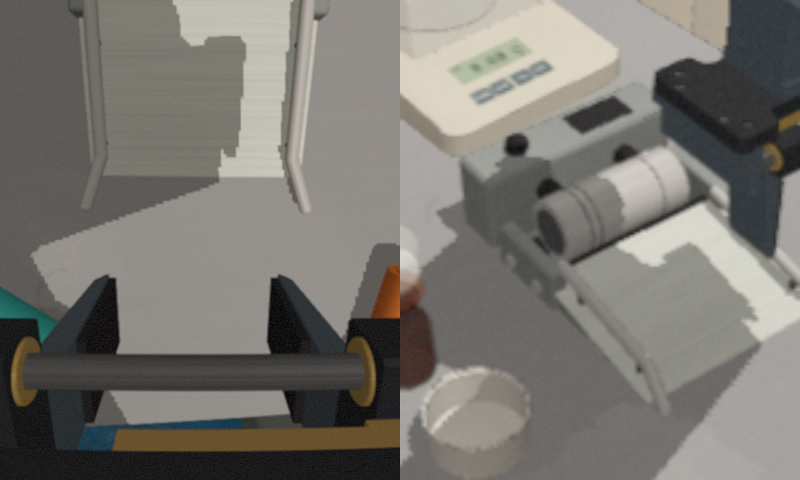

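The jar is seated against the buffers between the rollers, and the fingers are clear.

```bash
python3 -c "
from station import env
print(env.hand_in())"
```

```text
the job is handed in; nothing more can be done
None
```

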